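# Set up a crucible over the spirit burner

### The job

Build the crucible set-up over the spirit burner on the heat-proof mat, from the bottom up: stand the tripod on the mat with the burner centred beneath its ring, then lay the clay triangle flat and centred on the ring, then stand the crucible upright in the middle of the triangle, and last put the lid centred on the crucible. Set every piece down gently instead of letting it drop, and leave the burner, the test-tube rack and the wash bottle standing where they are.

Things in the scene. Friction and masses are not known exactly. Their poses are not given: they have to be found in the camera images.
- mat: Light grey square heat-proof mat, 200 x 200 mm, 6 mm thick, fixed on the bench left or right of the tray. Origin at the centre of its underside, z up.
- burner: Small spirit burner with a squat amber glass body (68 mm across at most) and brass wick holder, 78 mm tall in all, standing loose on the mat near its middle. Stays where it is. Origin at the centre of its underside, z up.
- tripod: Bright steel tripod, 132 mm tall, 0.2 kg, upright on the bench. Flat top ring: outer diameter 92, inner 68 mm (bar 12 mm wide), heights 122 to 132 mm. Three 8 mm legs run from radius 40 mm under the ring to 60 mm at the feet, at 0, 120, 240 degrees from its x axis; between them the bar can be pinched radially, one finger inside the ring. Origin on the ring's axis at foot level, z up.
- triangle: Clay triangle flat in the tray, 45 g: three cream clay tubes, 10 mm thick, 68 mm long, their axes 22.5 mm from the centre and 5 mm up, their middles at 0, 120, 240 degrees from its x axis. Steel wire tails, 4 mm thick, from the corners to radius 62 mm. Any turn fits the ring: the tube ends rest on it. Open middle: 35 mm circle. Origin: centre at the underside, z up.
- crucible: White porcelain crucible upright in the tray: open conical cup 50 mm tall, outer diameter 28 mm at the base, 46 mm at the rim, wall 2.5 mm, 50 g. Lowered into the clay triangle it is held by the tubes all round, its base about 14 mm below the triangle's underside. Origin at the centre of its underside, z up.
- lid: White porcelain crucible lid lying knob up in the tray: a disc of 56 mm diameter, flat below, 4 mm thick at the edge and 7 mm at the knob's foot, with a round knob of 12 mm diameter in the middle reaching 19 mm above the underside. About 30 g. It lies flat on the crucible's rim. Origin at the centre of its underside, z up.
- tray: Green plastic tray fixed on the bench, 270 mm (its x) by 280 mm (its y), walls 20 mm tall and 4 mm thick, inner floor 4 mm above the bench. It holds the triangle, the crucible and the lid. Origin at the centre of its underside.
- rack: Bystander: metal test-tube rack 85 x 188 x 72 mm with four stoppered empty glass tubes, 147 mm tall with the tubes, behind the mat or the tripod. Origin at the centre of its underside, its y axis along its length.
- washbottle: Bystander: translucent white wash bottle, 72 mm diameter, with a red cap and bent spout, 209 mm tall, behind the mat or the tripod. Origin at the centre of its underside.

How it is judged:
On the way, in this order (a step that is already met when the one before it is completed fails the run):
1. the tripod stands on the mat over the burner, let go (horizontal distance between tripod and burner below 0.015 m and z of tripod in the frame of mat between 0.002 and 0.01 m and angle between tripod's own z axis and vertical below 0.06 rad and contact force between the fingers and tripod below 0.3 N), for 0.2 s.
2. the clay triangle lies flat on the tripod's ring, let go (horizontal distance between tripod and burner below 0.015 m and z of tripod in the frame of mat between 0.002 and 0.01 m and angle between each of tripod, triangle's own z axis and vertical below 0.06 rad and horizontal distance between triangle and tripod below 0.008 m and z of triangle in the frame of tripod between 0.128 and 0.137 m and contact force between the fingers and triangle below 0.3 N), for 0.2 s.
3. the crucible stands upright in the triangle, let go (horizontal distance between tripod and burner below 0.015 m and z of tripod in the frame of mat between 0.002 and 0.01 m and angle between each of tripod, triangle's own z axis and vertical below 0.06 rad and horizontal distance between triangle and tripod below 0.008 m and z of triangle in the frame of tripod between 0.128 and 0.137 m and horizontal distance between crucible and triangle below 0.008 m and z of crucible in the frame of triangle between -0.02 and -0.007 m and angle between crucible's own z axis and vertical below 0.12 rad and contact force between the fingers and crucible below 0.3 N), for 0.2 s.
4. the lid lies on the crucible, let go (horizontal distance between tripod and burner below 0.015 m and z of tripod in the frame of mat between 0.002 and 0.01 m and angle between each of tripod, triangle's own z axis and vertical below 0.06 rad and horizontal distance between triangle and tripod below 0.008 m and z of triangle in the frame of tripod between 0.128 and 0.137 m and horizontal distance between crucible and triangle below 0.008 m and z of crucible in the frame of triangle between -0.02 and -0.007 m and angle between crucible's own z axis and vertical below 0.12 rad and horizontal distance between lid and crucible below 0.008 m and z of lid in the frame of crucible between 0.046 and 0.054 m and angle between lid's own z axis and vertical below 0.15 rad and contact force between the fingers and lid below 0.3 N), for 0.2 s.
At the end, for the whole second after the job is handed in: Tripod upright on the mat, axis within 15 mm of the burner's; triangle flat on the ring, within 8 mm of its centre; crucible in the triangle, base 7 to 20 mm below its underside, within 8 mm of centre, tilt < 0.12 rad; lid on the crucible's rim within 8 mm of centre, tilt < 0.15 rad; all at rest (horizontal distance between tripod and burner below 0.015 m and z of tripod in the frame of mat between 0.002 and 0.01 m and angle between each of tripod, triangle's own z axis and vertical below 0.06 rad and horizontal distance between triangle and tripod below 0.008 m and z of triangle in the frame of tripod between 0.128 and 0.137 m and horizontal distance between crucible and triangle below 0.008 m and z of crucible in the frame of triangle between -0.02 and -0.007 m and angle between crucible's own z axis and vertical below 0.12 rad and horizontal distance between lid and crucible below 0.008 m and z of lid in the frame of crucible between 0.046 and 0.054 m and angle between lid's own z axis and vertical below 0.15 rad and linear speed of each of tripod, triangle, crucible, lid below 0.02 m/s); the robot touches nothing.
It fails at once if the burner is shifted by more than 12 mm or tipped (distance of burner from where it was at the start of the episode above 0.012 m or angle between burner's own z axis and vertical above 0.2 rad).
It fails at once if the rack or the wash bottle is shifted by more than 15 mm or tipped (distance of any of rack, washbottle from where it was at the start of the episode above 0.015 m or angle between any of rack, washbottle's own z axis and vertical above 0.2 rad).
It fails at once if a piece is let fall (faster than 0.55 m/s and not held, a drop of about 15 mm) ((linear speed of tripod above 0.55 m/s and contact force between tripod and the fingers below 0.01 N) or (linear speed of triangle above 0.55 m/s and contact force between triangle and the fingers below 0.01 N) or (linear speed of crucible above 0.55 m/s and contact force between crucible and the fingers below 0.01 N) or (linear speed of lid above 0.55 m/s and contact force between lid and the fingers below 0.01 N)).
It also fails if it takes over 125 s, if anything falls off the work surface, if the arm or the gripper's body presses on something with over 40 N, if the wrist force passes 120 N, or if a joint passes its speed limit or range.

### The arm

A 6-joint arm with a two-finger parallel gripper is mounted at the origin on the work surface. World frame = base frame: x ahead of the robot, y to its left, z up, the work surface at z = 0. Lengths are in m, angles in rad, forces in N, time in s.
With the tool pointing down it reaches from about 0.325 to 0.85 m from the base axis. Payload 15.5 kg.
Tool frame: the origin (TCP) lies on the mounting face of the last link; the fingertips stand 191 mm ahead of it and the grasp point (between the pads) lies 172 mm ahead of it; z points along the fingers, y is the direction in which the jaws open and shut (so a half turn about z gives the same grasp; the last joint's range is limited). The gripper opens to 91 mm and grips with 3 to 60 N. Pads are 32 mm wide; open, the fingers measure 118 mm over their backs; the gripper's body (76 mm by 178 mm) begins 60 mm behind the grasp point.
Start: joints at [1.181, 0.494, 1.345, -0, 1.302, -0.096], TCP at [0.182, 0.598, 0.405] pointing down, gripper open.
Joint ranges: [-2.91, 2.91], [-0.82, 2.16], [0.22, 2.67], [-1.22, 4.37], [0.12, 2.79], [-3.08, 3.08]. Speed limits (rad/s): [1.89, 1.89, 2.57, 3.01, 3.01, 3.01].

### API

Orientations are given as [roll, pitch, yaw] about the fixed x, y, z axes, in that order (R = Rz(yaw) Ry(pitch) Rx(roll)).
In Python, from cell import observe, get_image, camera_model, close_job gives the robot as it stands.
- The arm moves only by the shell command python3 -m handwheel 'ROWS' [FORCE]. ROWS is JSON, a list of rows, each a list of 3 entries, a list of its own where there are three numbers: the shift along the world's x, y, z in mm, then the turn about the world's z in rad, then the finger opening in mm, from 0 to 91.2. A call has 1 to 12 rows; each row is the pose to reach, as a shift and turn from the pose commanded when the call began; what a row does not reach only later rows make up. A row lasts 1/8 s, in which the tool goes at most 62.5 mm and 10.7 degrees, less where a joint would pass 70% of its speed; a pose out of reach is approached as far as the arm can. A call with a gripper value outside its range is refused whole. The fingers move at their own pace and stop on an object; FORCE is the grip in N (left out, the last holds). Time passes only in rows, so rows that repeat a pose let the fingers close. It gives the time, the measured TCP pose, the force and the opening at its end, in the units of the state.
- observe(): the state, without advancing time (a new reading comes with each control period).
- get_image(name): name is "scene" or "side" or "wrist"; returns the picture (480x640x3 uint8, red, green, blue); there is no depth.
- camera_model(name): a dict with "fx", "fy", "cx", "cy" (pixels), "extrinsics" (4x4, takes a point from camera to world coordinates). Camera axes: x right, y down, z forward; pixel columns grow to the right and rows downward; lengths in m; the calibration is good to about 2 mm. The wrist camera is an equidistant fisheye: a pixel r from the principal point sees the ray r / f radians off the axis. A picture is of the moment at which its call begins: read the wrist's pose just before it. camera_model takes no time and is no camera call; for the wrist camera it gives the pose at the moment of the call.
- close_job(): hands the job in, once; it reports no verdict.
The state is a dict: "clock": time; "q": joint angles; "joint_velocities": joint speeds; "tau": joint torques, N m; "tool_pos": TCP position; "eef_rot": TCP orientation; "force": force on the tool from outside, world axes, zero at the start; "wrist_torque": the same for the moment, N m; "finger_gap": finger opening in m.
Only numpy, scipy, OpenCV 4.12 (cv2) and the standard library are available. Lean on these libraries where they do the work, as an engineer would, in place of code of your own. Each camera call takes 0.05 s, during which the arm holds its last target. There are 200 camera calls.

## Working session

There is one attempt and no reset: what is moved stays moved. The work goes in short steps, Python scripts to look and compute and a shell command to move; the robot and the scene stay as the last step left them, time stands still between calls to the robot, and variables do not carry over. Pictures are saved under pics/ and viewed, about 12 in all and at most 16, crops included, and the job is handed in when it is done.

```bash
ls; mkdir -p pics; cat > h.py <<'E'
import numpy as np, cv2
from cell import observe, get_image, camera_model
def snap(n,f,crop=None,s=1):
    m=camera_model(n); im=get_image(n)[:,:,::-1]
    np.save('pics/'+f+'.npy',np.array([m],dtype=object),allow_pickle=True); cv2.imwrite('pics/'+f+'_raw.png',im)
    if crop: x,y,w,h=crop; im=im[y:y+h,x:x+w]
    cv2.imwrite('pics/'+f+'.png',cv2.resize(im,None,fx=s,fy=s,interpolation=cv2.INTER_CUBIC))
def model(f): return np.load('pics/'+f+'.npy',allow_pickle=True)[0]
def ray(m,u,v,fish):
    x=(u-m['cx'])/m['fx'];y=(v-m['cy'])/m['fy']
    if fish:
        r=np.hypot(x,y); d=np.array([x/r*np.sin(r),y/r*np.sin(r),np.cos(r)]) if r>1e-9 else np.array([0,0,1.])
    else: d=np.array([x,y,1.])
    E=np.array(m['extrinsics']); return E[:3,3],E[:3,:3]@d
def at(f,u,v,z,fish=False):
    o,d=ray(model(f),u,v,fish); return (o+d*(z-o[2])/d[2]).round(4)
def proj(f,p,fish=False):
    m=model(f);E=np.array(m['extrinsics']);c=E[:3,:3].T@(np.array(p)-E[:3,3])
    if fish:
        t=np.arctan2(np.hypot(c[0],c[1]),c[2]);k=t/np.hypot(c[0],c[1])
    else: k=1/c[2]
    return np.array([m['cx']+m['fx']*c[0]*k,m['cy']+m['fy']*c[1]*k]).round(1)
E
python3 - <<'E'
from h import *
snap('scene','s1');snap('side','d1');snap('wrist','w1')
a=[cv2.imread(f'pics/{n}.png') for n in('s1','d1','w1')]
for n in('s1','d1','w1'):
  m=model(n);print(n,m['fx'],m['cx'],m['cy'],np.array(m['extrinsics']).round(3).tolist())
print(observe())
E
```

```text
pics
s1 450.3812781804119 327.85745300740376 238.22046173981823 [[0.366, 0.796, -0.483, 0.999], [0.931, -0.306, 0.201, -0.188], [0.013, -0.523, -0.852, 0.8], [0.0, 0.0, 0.0, 1.0]]
d1 447.07869950544665 316.3194250252183 238.30210980565292 [[0.825, -0.403, 0.397, 0.286], [-0.565, -0.56, 0.605, -0.481], [-0.022, -0.724, -0.69, 0.599], [0.0, 0.0, 0.0, 1.0]]
w1 371.64829954431775 321.7938571740201 241.83891552100232 [[0.292, 0.921, 0.26, 0.108], [0.957, -0.28, -0.081, 0.62], [-0.002, 0.272, -0.962, 0.384], [0.0, 0.0, 0.0, 1.0]]
{'clock': 0.15, 'q': array([ 1.18049863e+00,  4.94030174e-01,  1.34597504e+00, -1.60632108e-05,
        1.30251727e+00, -9.55123302e-02]), 'joint_velocities': array([-0.0013344 , -0.00249374, -0.00208328,  0.00092864,  0.00079566,
       -0.00135152]), 'tau': array([ 7.55980545e-04, -8.79201007e+01, -3.82048738e+01,  7.07738427e-02,
        5.01168659e-02,  3.40177166e-05]), 'tool_pos': array([0.18154653, 0.59793074, 0.40428622]), 'eef_rot': array([-3.14066558e+00, -7.32613773e-05,  2.84681152e+00]), 'force': array([-0.26649222,  0.13096907, -0.31959103]), 'wrist_torque': array([-0.01690446, -0.01589433, -0.02075414]), 'finger_gap': 0.09097831399748953}
```

View pics/s1.png

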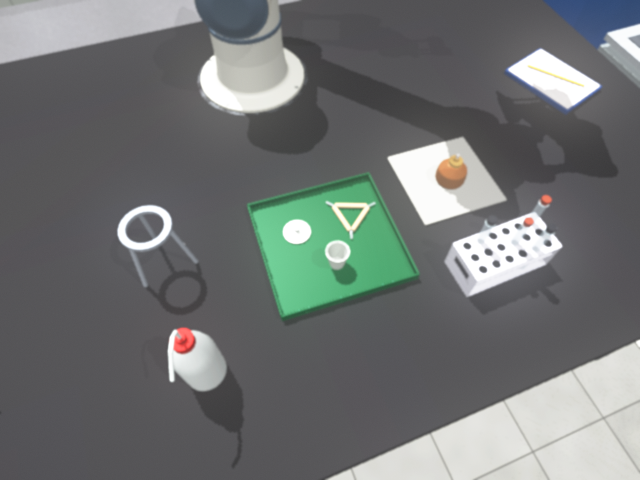

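View pics/d1.png

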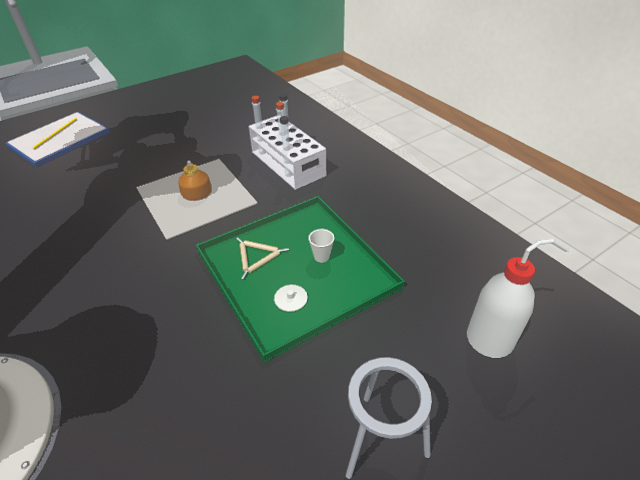

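The scene view shows the tripod ring at about (146,228) with feet at (145,285) and (196,263). The burner is at (453,172) with its wick top at (457,157), the triangle at (351,217), the crucible rim at (338,250) and the lid at (297,232). In the side view the ring is at (390,398), the wick at (190,165) and the crucible rim at (321,238).

```bash
python3 - <<'E'
from h import *
for n,s,d,z in [('ring',(146,228),(390,397),.13),('wick',(457,157),(189,164),.084),('crucrim',(338,250),(321,238),.054),('tri',(352,217),(261,258),.009),('lid',(297,232),(291,298),.006),('foot1',(145,285),(429,456),0),('foot2',(196,263),(349,475),0),('foot3',None,(366,400),0),('matA',(389,153),(137,190),.006),('matB',(462,139),(219,160),.006),('matC',(505,184),(256,201),.006),('matD',(432,220),(166,234),.006),('burnbody',(452,174),(195,184),.03),('bottlecap',(183,341),(520,268),.17),('bottlebase',(205,372),(497,335),.03)]:
    print(n,at('s1',*s,z) if s else '',at('d1',*d,z))
s=cv2.imread('pics/s1_raw.png')[180:310,90:230];d=cv2.imread('pics/d1_raw.png')[340:480,320:460]
w=cv2.imread('pics/w1.png')
cv2.imwrite('pics/c1.png',np.hstack([cv2.resize(s,(400,371),interpolation=2),cv2.resize(d,(400,400),interpolation=2)[:371]]))
E
```

```text
ring [ 0.4854 -0.3203  0.13  ] [ 0.4785 -0.3261  0.13  ]
wick [0.5045 0.3088 0.084 ] [0.4956 0.3053 0.084 ]
crucrim [ 0.6083 -0.0031  0.054 ] [ 0.607  -0.0065  0.054 ]
tri [0.5205 0.0663 0.009 ] [0.5136 0.0533 0.009 ]
lid [ 0.5124 -0.0546  0.006 ] [ 0.51   -0.0558  0.006 ]
foot1 [ 0.5179 -0.3703  0.    ] [ 0.5197 -0.3721  0.    ]
foot2 [ 0.5055 -0.2672  0.    ] [ 0.422  -0.3317  0.    ]
foot3  [ 0.5014 -0.2673  0.    ]
matA [0.3829 0.2194 0.006 ] [0.394  0.3976 0.006 ]
matB [0.4049 0.403  0.006 ] [0.5921 0.3975 0.006 ]
matC [0.5593 0.4236 0.006 ] [0.5884 0.209  0.006 ]
matD [0.5867 0.2233 0.006 ] [0.3946 0.2225 0.006 ]
burnbody [0.5067 0.3108 0.03  ] [0.4982 0.3089 0.03  ]
bottlecap [ 0.7288 -0.2959  0.17  ] [ 0.7142 -0.3026  0.17  ]
bottlebase [ 0.7356 -0.2968  0.03  ] [ 0.7141 -0.3106  0.03  ]
```

View pics/c1.png

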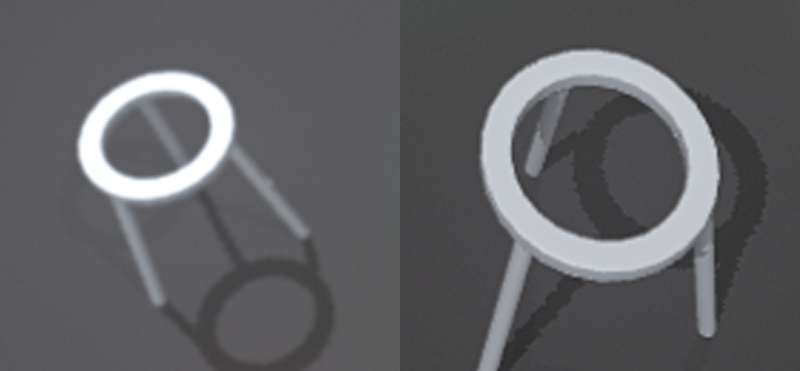

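Ring and feet agree: the tripod axis is at about (0.482,-0.323), legs at about 69°, 189° and 309°, so the gap at 249° matches the current jaw direction of 73°. I'll pass by the burner for a close look first.

```bash
python3 -m handwheel '[[[40,-40,0],0,91],[[80,-80,0],0,91],[[120,-125,0],0,91],[[160,-170,0],0,91],[[200,-215,0],0,91],[[240,-260,0],0,91],[[275,-295,0],0,91],[[304,-327,0],0,91],[[304,-327,0],0,91]]' && python3 - <<'E'
from h import *
o=observe();print(o['tool_pos'],o['eef_rot'])
snap('wrist','w2')
print(np.array(model('w2')['extrinsics']).round(3).tolist(), [proj('w2',p,True) for p in [(.5,.308,.084),(.39,.21,.006),(.59,.4,.006)]])
E
```

```text
clock: 1.27
tool_pos: [0.4873, 0.269, 0.4045]
eef_rot: [-3.141, 0.0, 2.844]
force: [-0.1, 1.2, 0.6]
finger_gap: 0.0908
[0.48727047 0.26901516 0.404484  ] [-3.14129042e+00  2.73728860e-04  2.84353476e+00]
[[0.295, 0.92, 0.26, 0.413], [0.956, -0.283, -0.081, 0.292], [-0.001, 0.272, -0.962, 0.384], [0.0, 0.0, 0.0, 1.0]] [array([371. , 233.8]), array([238.9, 142.7]), array([459.3, 267.2])]
```

View pics/w2.png

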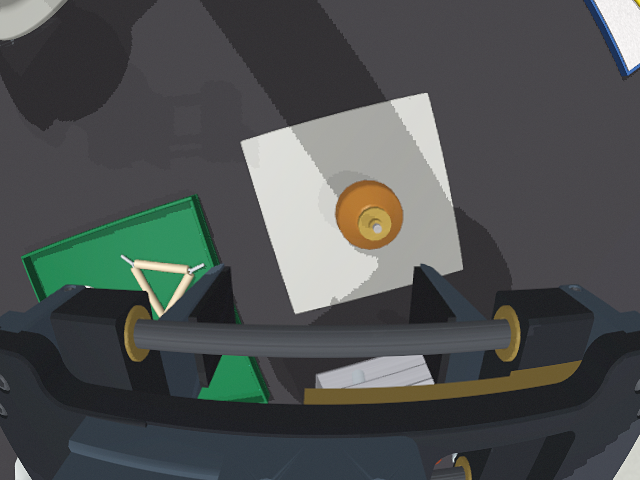

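The wick tip is at (377,228), the amber body is centred at (369,214), and the mat corners are (241,142), (428,93), (463,269) and (295,313).

```bash
python3 - <<'E'
from h import *
for n,u,v,z in [('wick',377,228,.084),('holder',375,224,.07),('body',369,214,.03),('A',241,142,.006),('B',428,93,.006),('C',463,269,.006),('D',295,313,.006)]: print(n,at('w2',u,v,z,True))
E
python3 -m handwheel '[[[-10,-60,0],0,91],[[-20,-120,0],0,91],[[-25,-180,0],0,91],[[-30,-240,0],0,91],[[-30,-300,0],0,91],[[-30,-360,0],0,91],[[-28,-420,0],0,60],[[-24,-480,0],0,40],[[-20,-540,0],0,40],[[-17,-590,0],0,40],[[-17,-631,0],0,40],[[-17,-631,0],0,40]]'
python3 - <<'E'
from h import *
snap('wrist','w3');print(proj('w3',(.482,-.323,.132),True))
E
```

```text
wick [0.4966 0.3142 0.084 ]
holder [0.4965 0.3145 0.07  ]
body [0.4957 0.3143 0.03  ]
A [0.3901 0.2123 0.006 ]
B [0.3962 0.4107 0.006 ]
C [0.5936 0.404  0.006 ]
D [0.5868 0.2062 0.006 ]
clock: 2.82
tool_pos: [0.4688, -0.3614, 0.4043]
eef_rot: [-3.141, 0.0, 2.845]
force: [0.6, 0.8, -0.7]
finger_gap: 0.0401
[378.8 251.7]
```

View pics/w3.png

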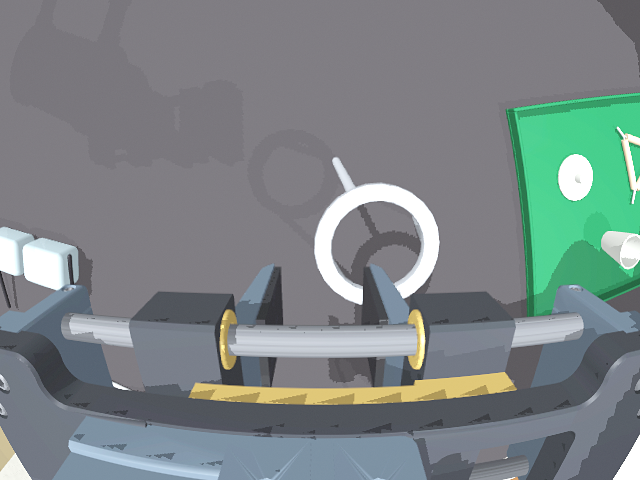

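The ring's outer edge runs from (314,245) to (440,243), with its top at (377,183) and its hidden bottom at about (375,305), so it is centred near (377,244).

```bash
python3 - <<'E'
from h import *
for u,v in [(314,245),(440,243),(377,183),(332,201),(420,199),(377,244)]: print(at('w3',u,v,.132,True))
P=np.array([at('w3',u,v,.132,True)[:2] for u,v in [(314,245),(440,243),(377,183),(332,201),(420,199)]])
from scipy.optimize import least_squares
r=least_squares(lambda c:np.hypot(*(P-c).T)-.046,[.48,-.32]);print(r.x,r.fun)
print('foot',at('w3',336,160,.004,True),observe()['tool_pos'])
E
```

```text
[ 0.4636 -0.3658  0.132 ]
[ 0.4891 -0.2776  0.132 ]
[ 0.4341 -0.3114  0.132 ]
[ 0.4373 -0.3446  0.132 ]
[ 0.4534 -0.2849  0.132 ]
[ 0.4761 -0.3228  0.132 ]
[ 0.47857553 -0.3227702 ] [-4.38724105e-04  3.80079321e-04 -9.40732679e-05  6.92710833e-04
 -5.25177384e-04]
foot [ 0.4192 -0.3314  0.004 ] [ 0.46879335 -0.35996394  0.40428317]
```

The ring fit gives centre (0.4786,-0.3228) with residuals under 1 mm, and legs at 68°, 188° and 308°. I'll grip the bar at 248°.

```bash
python3 -m handwheel '[[[-5,0,0],-0.084,40],[[-5,0,-40],-0.084,40],[[-5,0,-80],-0.084,40],[[-5,0,-100],-0.084,40],[[-5,0,-105],-0.084,40],[[-5,0,-105],-0.084,12],[[-5,0,-105],-0.084,4],[[-5,0,-105],-0.084,4],[[-5,0,-105],-0.084,4],[[-5,0,-105],-0.084,4]]' 50
python3 -m handwheel '[[[0,0,5],0,4],[[0,0,15],0,4],[[0,0,30],0,4],[[0,0,30],0,4]]'
python3 - <<'E'
from h import *
snap('wrist','w4');snap('side','d4',(270,240,240,240),1.5)
a=cv2.imread('pics/w4.png')[100:460,120:520];b=cv2.imread('pics/d4.png')
cv2.imwrite('pics/c4.png',np.hstack([a,b]))
E
```

```text
clock: 4.12
tool_pos: [0.4638, -0.3602, 0.3003]
eef_rot: [-3.141, 0.001, 2.763]
force: [0.5, 0.0, 6.5]
finger_gap: 0.0132
clock: 4.62
tool_pos: [0.4639, -0.3602, 0.3313]
eef_rot: [-3.141, 0.002, 2.763]
force: [0.7, 0.4, -2.0]
finger_gap: 0.0133
```

View pics/c4.png

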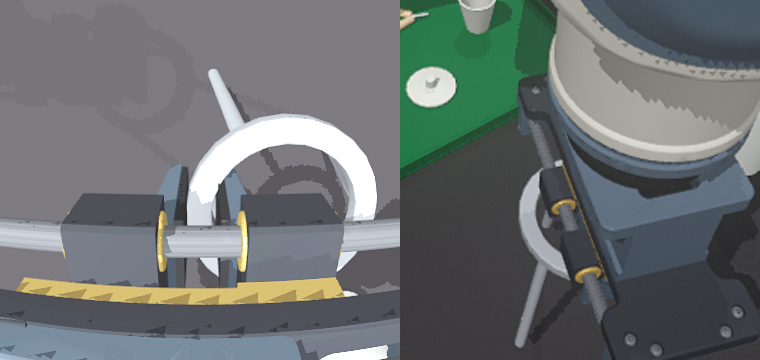

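The tripod is held level with a 13 mm gap and the ring axis close to where I computed it. I'll raise it and carry it across to the burner.

```bash
python3 -m handwheel '[[[0,0,20],0,4],[[0,0,50],0,4],[[0,10,80],0,4],[[0,35,90],0,4],[[0,70,90],0,4],[[0,115,90],0,4],[[2,165,90],0,4],[[4,215,90],0,4],[[6,265,90],0,4],[[8,315,90],0,4],[[10,365,90],0,4],[[12,415,90],0,4]]'
python3 -m handwheel '[[[2,50,0],0,4],[[3,100,0],0,4],[[4,145,0],0,4],[[5,180,0],0,4],[[6,205,0],0,4],[[6,218,0],0,4],[[6,221,0],0,4],[[6,221,0],0,4],[[6,221,0],0,4]]'
python3 - <<'E'
from h import *
snap('wrist','w5');snap('side','d5',(90,100,240,200),1.8);snap('scene','s5')
a=cv2.imread('pics/w5.png')[80:440,130:530];b=cv2.imread('pics/d5.png')
cv2.imwrite('pics/c5.png',np.hstack([cv2.resize(a,(400,360)),cv2.resize(b,(400,360))]))
E
```

```text
clock: 6.22
tool_pos: [0.4743, 0.0575, 0.4187]
eef_rot: [-3.141, -0.002, 2.763]
force: [0.7, 0.2, -2.1]
finger_gap: 0.0133
clock: 7.35
tool_pos: [0.4816, 0.2753, 0.4197]
eef_rot: [-3.141, -0.0, 2.762]
force: [-0.0, -0.4, -2.4]
finger_gap: 0.0138
```

View pics/c5.png

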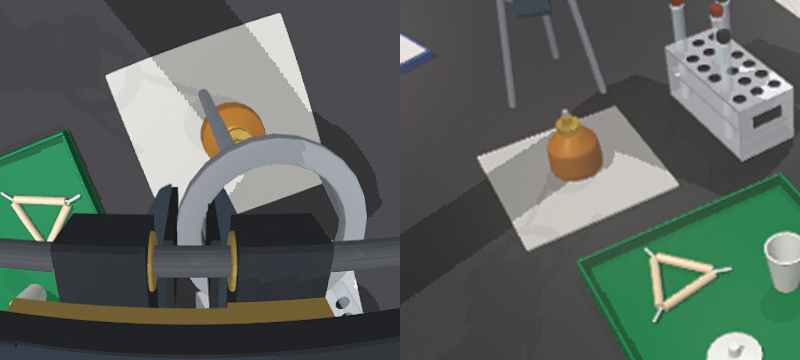

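In the side crop the feet are at (513,106), (604,94) and (557,57), about 12 cm up and roughly over the mat; I'll check that numerically.

```bash
python3 - <<'E'
from h import *
F=np.array([at('d5',90+(x-400)/1.6667,100+y/1.8,.122) for x,y in [(513,106),(604,94),(557,57)]]);print(F,F.mean(0))
P=[(130+x,80+y) for x,y in [(275,134),(367,205),(225,150),(330,152),(355,178)]]
P=np.array([at('w5',u,v,.252,True)[:2] for u,v in P])
from scipy.optimize import least_squares
r=least_squares(lambda c:np.hypot(*(P-c).T)-.046,[.49,.31]);print(r.x,r.fun)
print(proj('d5',(.497,.313,.084)),at('d5',90+165/1.6667,100+112/1.8,.084))
E
```

```text
[[0.4379 0.2998 0.122 ]
 [0.5336 0.2583 0.122 ]
 [0.5191 0.3659 0.122 ]] [0.49686667 0.308      0.122     ]
[0.49440942 0.30944103] [ 7.36140685e-04  8.96625665e-04 -2.29180782e-05 -7.34475568e-04
 -5.78953101e-04]
[188.2 162.1] [0.4982 0.3114 0.084 ]
```

All estimates put the tripod within about 5 mm of the burner axis. I'll shift it (2,3) mm and lower it.

```bash
python3 -m handwheel '[[[2,3,0],0,4],[[2,3,-20],0,4],[[2,3,-50],0,4],[[2,3,-80],0,4],[[2,3,-98],0,4],[[2,3,-106],0,4],[[2,3,-109],0,4],[[2,3,-111],0,4],[[2,3,-112],0,4],[[2,3,-112],0,4]]'
python3 -m handwheel '[[[0,0,-1],0,4],[[0,0,-1.5],0,4],[[0,0,-1.5],0,4]]'
```

```text
clock: 8.75
tool_pos: [0.4837, 0.2791, 0.308]
eef_rot: [3.141, 0.0, 2.763]
force: [-0.0, 0.4, -1.7]
finger_gap: 0.0135
clock: 9.12
tool_pos: [0.4837, 0.2791, 0.3066]
eef_rot: [3.141, 0.001, 2.763]
force: [-0.9, -0.4, 5.0]
finger_gap: 0.0134
```

Contact: the vertical force swung from -2 to +5 N. Next I'll release, raise the fingers clear and take a look.

```bash
python3 -m handwheel '[[[0,0,0],0,16],[[0,0,0],0,24],[[0,0,0],0,36],[[0,0,0],0,36],[[0,0,15],0,36],[[0,0,45],0,36],[[0,0,95],0,36],[[0,0,95],0,36]]'
python3 - <<'E'
from h import *
snap('wrist','w6');snap('side','d6',(90,80,240,200),1.8)
a=cv2.imread('pics/w6.png')[80:440,130:530];b=cv2.imread('pics/d6.png')
cv2.imwrite('pics/c6.png',np.hstack([cv2.resize(a,(400,360)),cv2.resize(b,(400,360))]))
E
```

```text
clock: 10.12
tool_pos: [0.4842, 0.2794, 0.4057]
eef_rot: [3.136, 0.005, 2.763]
force: [0.0, 0.2, 0.2]
finger_gap: 0.0356
```

View pics/c6.png

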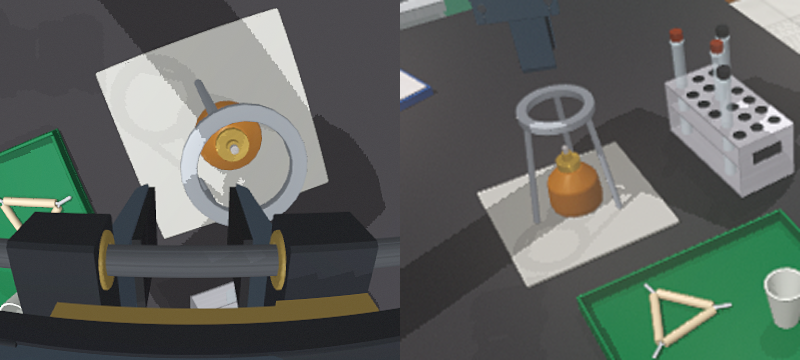

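The tripod stands upright with the burner under its ring (outer edge (181,162) to (306,165), wick at (235,149)). I'll quantify that and move to look at the triangle.

```bash
python3 - <<'E'
from h import *
P=[(130+x,80+y) for x,y in [(181,162),(306,165),(243,104),(190,132),(297,133)]]
P=np.array([at('w6',u,v,.138,True)[:2] for u,v in P])
from scipy.optimize import least_squares
r=least_squares(lambda c:np.hypot(*(P-c).T)-.046,[.49,.31]);print(r.x,r.fun)
print('wick',at('w6',365,229,.084,True), 'ring side',at('d6',90+157/1.6667,80+108/1.8,.136))
E
python3 -m handwheel '[[[10,-40,0],0,22],[[20,-90,0],0,22],[[30,-140,0],0,22],[[50,-180,-20],0,22],[[70,-210,-50],0,22],[[86,-229,-76],0,22],[[86,-229,-76],0,22],[[86,-229,-76],0,22]]'
python3 - <<'E'
from h import *
snap('wrist','w7')
E
```

```text
[0.49825886 0.31457115] [-0.00154047 -0.00060449  0.00036233  0.00046699 -0.00065128]
wick [0.4968 0.315  0.084 ] ring side [0.4998 0.3106 0.136 ]
clock: 11.22
tool_pos: [0.5692, 0.0504, 0.3251]
eef_rot: [-3.141, -0.001, 2.763]
force: [-0.4, 0.1, 0.8]
finger_gap: 0.022
```

View pics/w7.png

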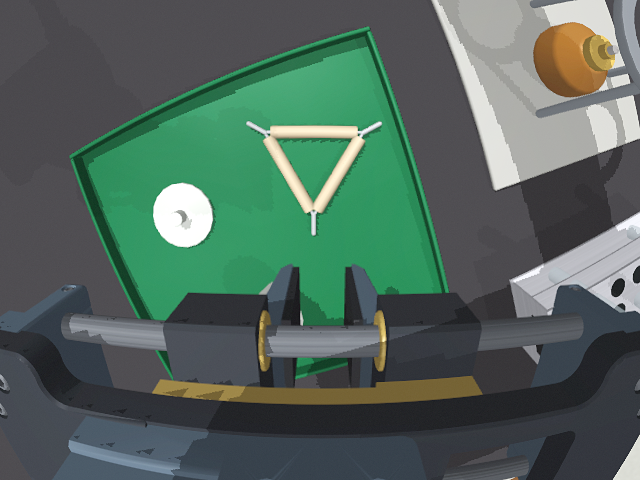

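Triangle tail tips are at (248,123), (382,123) and (314,235). Its tubes run (270,132)–(357,132), (268,141)–(310,211) and (360,141)–(317,211). The lid disc is centred at (183,215).

```bash
python3 - <<'E'
from h import *
T=np.array([at('w7',u,v,.009,True)[:2] for u,v in [(248,123),(382,123),(314,235)]]);print(T)
c=T.mean(0);print('c',c,np.hypot(*(T-c).T),np.degrees(np.arctan2(*(T-c).T[::-1])))
M=[]
for n,a,b in [('top',(270,132),(357,132)),('left',(268,141),(310,211)),('right',(360,141),(317,211))]:
  A,B=at('w7',*a,.010,True)[:2],at('w7',*b,.010,True)[:2]; m=(A+B)/2; M+=[m]
  print(n,m,'len',np.hypot(*(B-A)),'mid angle',np.degrees(np.arctan2(*(m-c)[::-1])),np.hypot(*(m-c)))
print('c2',np.mean(M,0))
for p in [(183,215)]: print('lid',at('w7',*p,.007,True))
o=observe();print(o['tool_pos'],o['q'].round(2))
E
```

```text
[[0.462  0.0299]
 [0.5017 0.1283]
 [0.5668 0.0441]]
c [0.51016667 0.06743333] [0.06106373 0.06145271 0.06125177] [-142.07289687   97.91913388  -22.39200701]
top [0.4887 0.0752] len 0.06837338663544462 mid angle 160.10981319874213 0.022828466634640394
left [0.51435 0.04405] len 0.06559161531781325 mid angle -79.8569548004068 0.0237545901996973
right [0.52895 0.08025] len 0.06594133756605187 mid angle 34.307379746398205 0.02273940534744823
c2 [0.51066667 0.0665    ]
lid [ 0.5089 -0.0539  0.007 ]
[0.56920195 0.05065567 0.32556941] [-0.02  0.51  1.57  0.    1.06 -1.21]
```

Three tails at 61.2 mm radius and 68 mm tubes match the given sizes. The triangle centre is (0.5105,0.067), and I'll pinch the tube at -82°.

```bash
python3 -m handwheel '[[[-25,-3,0],0.18,20],[[-45,-5,-10],0.35,20],[[-55.5,-6,-30],0.515,20],[[-55.5,-6,-70],0.515,20],[[-55.5,-6,-100],0.515,20],[[-55.5,-6,-118],0.515,20],[[-55.5,-6,-124],0.515,20],[[-55.5,-6,-124],0.515,20]]'
python3 - <<'E'
from h import *
snap('wrist','w8',(200,120,300,225),2)
E
```

```text
clock: 12.28
tool_pos: [0.5141, 0.0444, 0.2018]
eef_rot: [-3.141, 0.001, -3.005]
force: [0.1, 0.1, 0.6]
finger_gap: 0.0199
```

View pics/w8.png

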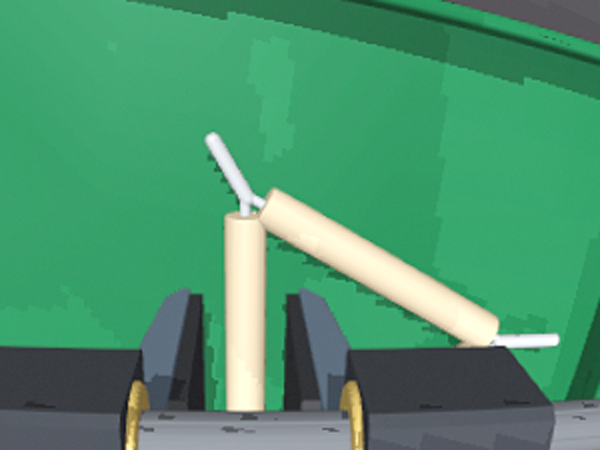

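The tube runs straight between the pads, centred at column 245 of the crop with the pads at 202 and 288. I'll lower 4 mm, close and lift.

```bash
python3 -m handwheel '[[[0,0,-3],0,20],[[0,0,-4.5],0,20],[[0,0,-4.5],0,8],[[0,0,-4.5],0,4],[[0,0,-4.5],0,4],[[0,0,-4.5],0,4]]' 25
python3 -m handwheel '[[[0,0,5],0,4],[[0,0,25],0,4],[[0,0,60],0,4],[[0,0,100],0,4],[[0,0,140],0,4],[[0,30,165],0,4],[[-2,75,165],0,4],[[-4,120,165],0,4],[[-7,160,165],0,4],[[-10,180,165],0,4],[[-10,185,165],0,4],[[-10,185,165],0,4]]'
```

```text
clock: 13.08
tool_pos: [0.5141, 0.044, 0.1968]
eef_rot: [-3.142, 0.0, -3.005]
force: [-0.6, 0.6, 1.3]
finger_gap: 0.009
clock: 14.58
tool_pos: [0.5042, 0.2285, 0.3617]
eef_rot: [-3.141, -0.0, -3.006]
force: [0.9, 0.5, -0.3]
finger_gap: 0.0095
```

```bash
python3 -m handwheel '[[[-1,20,0],0,4],[[-2,45,0],0,4],[[-3,60,0],0,4],[[-3,64,-10],0,4],[[-3,64,-18],0,4],[[-3,64,-18],0,4],[[-3,64,-18],0,4]]'
python3 - <<'E'
from h import *
snap('wrist','w9',(190,120,260,200),1.5);snap('side','d9',(120,80,160,120),2.5);snap('scene','s9',(400,100,130,100),3)
a,b=[cv2.imread(f'pics/{n}.png') for n in('w9','d9')]
print(a.shape,b.shape);cv2.imwrite('pics/c9.png',np.hstack([a,b]))
E
```

```text
clock: 15.45
tool_pos: [0.5012, 0.2926, 0.3437]
eef_rot: [-3.142, -0.0, -3.006]
force: [0.3, 0.2, -0.1]
finger_gap: 0.0091
(300, 390, 3) (300, 400, 3)
```

View pics/c9.png

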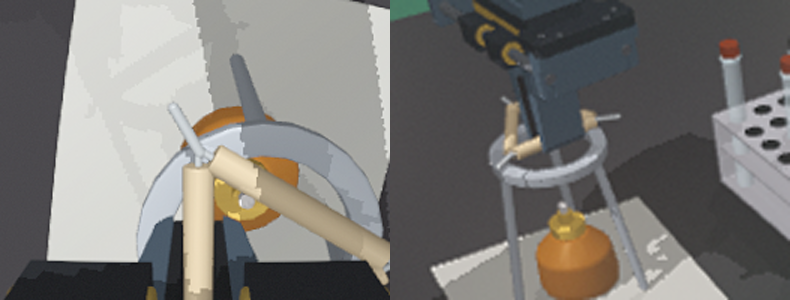

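```bash
python3 - <<'E'
from h import *
from scipy.optimize import least_squares
P=np.array([at('w9',190+x/1.5,120+y/1.5,.138,True)[:2] for x,y in [(137,235),(160,177),(192,147),(270,122),(330,140),(374,190)]])
r=least_squares(lambda c:np.hypot(*(P-c).T)-.046,[.49,.31]);print(r.x,r.fun.round(4))
t=at('w9',190+172/1.5,120+105/1.5,.156,True)[:2]
for a in (157.8,-82.2,37.8):
  for s in (60,): 
    th=np.radians(a+s);print(t-.0612*np.array([np.cos(th),np.sin(th)]))
E
```

```text
[0.49840772 0.31626228] [-0.0001 -0.0002 -0.0003  0.0005  0.0001 -0.0005]
[0.49675749 0.31520991]
[0.39173672 0.30082386]
[0.45670579 0.21706623]
```

The triangle is within 2 mm of the ring centre, so I'll correct (1.5,1) mm and lower.

```bash
python3 -m handwheel '[[[1.5,1,-3],0,4],[[1.5,1,-7],0,4],[[1.5,1,-10],0,4],[[1.5,1,-11.5],0,4],[[1.5,1,-12.5],0,4],[[1.5,1,-12.5],0,4]]'
```

```text
clock: 16.35
tool_pos: [0.5026, 0.294, 0.3312]
eef_rot: [3.142, 0.0, -3.005]
force: [-0.9, -0.3, -0.4]
finger_gap: 0.0094
```

```bash
python3 -m handwheel '[[[0,0,-0.5],0,4],[[0,0,-0.5],0,4]]'
```

```text
clock: 16.6
tool_pos: [0.5026, 0.294, 0.3307]
eef_rot: [3.142, 0.0, -3.005]
force: [0.8, -0.1, -0.4]
finger_gap: 0.0089
```

```bash
python3 -m handwheel '[[[0,0,-0.5],0,4],[[0,0,-0.7],0,4],[[0,0,-1],0,4],[[0,0,-1],0,4]]'
```

```text
clock: 17.1
tool_pos: [0.5027, 0.2941, 0.3302]
eef_rot: [3.141, 0.001, -3.005]
force: [-0.1, -1.8, 7.9]
finger_gap: 0.0088
```

Contact at 7.9 N. I'll back off 0.5 mm, open and rise.

```bash
python3 -m handwheel '[[[0,0,0.7],0,4],[[0,0,0.7],0,12],[[0,0,0.7],0,18],[[0,0,0.7],0,20],[[0,0,0.7],0,20],[[0,0,10],0,20],[[0,0,35],0,20],[[0,-20,75],0,20],[[15,-40,85],0,20],[[25,-40,85],0,20],[[25,-40,85],0,20]]'
python3 - <<'E'
from h import *
snap('wrist','w10',(190,80,320,240),1.5);snap('side','d10',(120,80,160,120),2)
a,b=[cv2.imread(f'pics/{n}.png') for n in('w10','d10')]
b=cv2.copyMakeBorder(b,0,a.shape[0]-b.shape[0],0,0,0);cv2.imwrite('pics/c10.png',np.hstack([a,b]))
E
```

```text
clock: 18.48
tool_pos: [0.5279, 0.2543, 0.4144]
eef_rot: [3.141, -0.0, -3.006]
force: [-1.1, -0.6, -0.5]
finger_gap: 0.0203
```

View pics/c10.png

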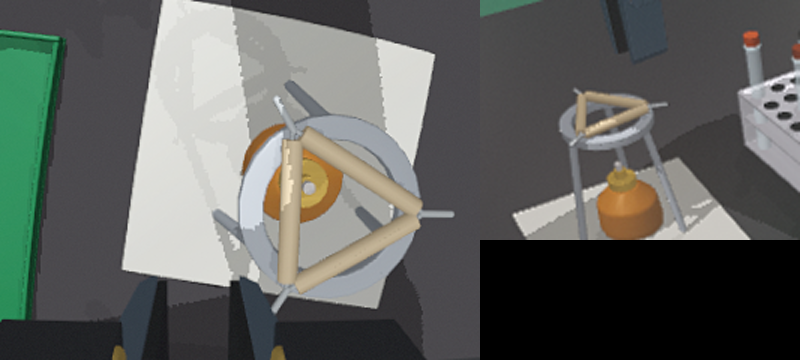

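The triangle lies on the ring: tail tips at (276,97), (453,214) and (274,311), ring outline from x=238 to 422 and y=113 to 297. Next I'll measure that and move toward the crucible.

```bash
python3 - <<'E'
from h import *
from scipy.optimize import least_squares
g=lambda x,y,z:at('w10',190+x/1.5,80+y/1.5,z,True)[:2]
P=np.array([g(x,y,.138) for x,y in [(238,205),(252,158),(283,126),(330,113),(380,127),(410,160)]])
r=least_squares(lambda c:np.hypot(*(P-c).T)-.046,[.49,.31]);print('ring',r.x,r.fun.round(4))
T=np.array([g(x,y,.143) for x,y in [(276,97),(453,214),(274,311)]]);c=T.mean(0);print('tri',c,np.hypot(*(T-c).T))
print('wick',g(308,188,.084))
E
python3 -m handwheel '[[[20,-50,0],-0.18,55],[[40,-100,0],-0.36,70],[[70,-150,-10],-0.5,70],[[95,-190,-30],-0.5,70],[[120,-220,-60],-0.5,70],[[137,-245,-60],-0.5,70],[[137,-245,-60],-0.5,70],[[137,-245,-60],-0.5,70]]'
python3 - <<'E'
from h import *
snap('wrist','w11',(120,80,400,300),1.5);print(observe()['tool_pos'],proj('w11',(.607,-.005,.054),True))
E
```

```text
ring [0.49778345 0.31523844] [-0.0005  0.      0.0005 -0.0001 -0.0002 -0.0002]
tri [0.49686667 0.31713333] [0.06052795 0.06027066 0.05840795]
wick [0.4975 0.3138]
clock: 19.58
tool_pos: [0.6641, 0.0099, 0.3544]
eef_rot: [-3.142, -0.001, 2.778]
force: [-0.7, -0.2, 0.4]
finger_gap: 0.0699
[0.6640614  0.01015424 0.35464583] [276.7 178.7]
```

View pics/w11.png

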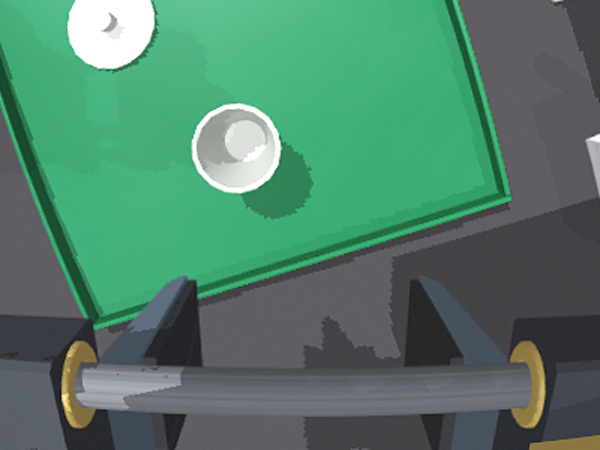

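The crucible rim spans (191..280, 103..194), so it is centred at (236,148) in the crop.

```bash
python3 - <<'E'
from h import *
g=lambda x,y,z:at('w11',120+x/1.5,80+y/1.5,z,True)[:2]
P=[g(*p,.054) for p in [(191,148),(280,148),(236,103),(236,194)]]
print('cru',g(236,148,.054),np.mean(P,0),np.hypot(*(P[0]-P[1])),np.hypot(*(P[2]-P[3])))
print('base inside',g(246,141,.010))
E
```

```text
cru [ 0.6071 -0.0045] [ 0.6072  -0.00485] 0.04551406376055645 0.046609977472639924
base inside [ 0.6079 -0.0041]
```

```bash
python3 -m handwheel '[[[-30,-8,0],0,70],[[-57,-15,-10],0,70],[[-57,-15,-60],0,70],[[-57,-15,-100],0,70],[[-57,-15,-122],0,70],[[-57,-15,-128],0,70],[[-57,-15,-128],0,55],[[-57,-15,-128],0,48],[[-57,-15,-128],0,40],[[-57,-15,-128],0,38],[[-57,-15,-128],0,38],[[-57,-15,-128],0,38]]' 15
python3 -m handwheel '[[[0,0,5],0,38],[[0,0,20],0,38],[[0,0,50],0,38],[[0,0,90],0,38],[[0,0,130],0,38],[[0,0,150],0,38],[[0,0,150],0,38]]'
python3 - <<'E'
from h import *
snap('side','d12');snap('wrist','w12')
a=cv2.imread('pics/d12.png')[100:340,200:480];b=cv2.imread('pics/w12.png')[150:390,180:460]
cv2.imwrite('pics/c12.png',cv2.resize(np.hstack([a,b]),None,fx=1.4,fy=1.4,interpolation=2))
E
```

```text
clock: 21.12
tool_pos: [0.608, -0.0059, 0.2275]
eef_rot: [3.141, 0.002, 2.778]
force: [1.2, 2.0, 6.7]
finger_gap: 0.0439
clock: 22.0
tool_pos: [0.6077, -0.006, 0.379]
eef_rot: [3.141, 0.003, 2.778]
force: [-0.3, 0.5, -1.5]
finger_gap: 0.0441
```

View pics/c12.png

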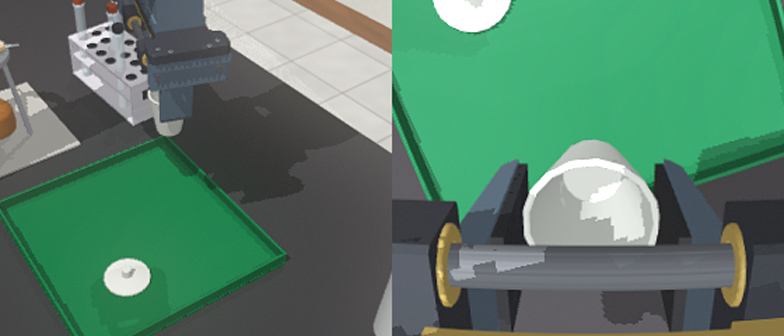

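```bash
python3 - <<'E'
from h import *
o=observe();print(o['tool_pos'],o['force'])
p=o['tool_pos'];E=np.array(model('w12')['extrinsics'])
th=np.linspace(0,2*np.pi,73)[:-1]
for dz in (-.005,0,.005):
  z=p[2]-.172+dz
  R=np.array([proj('w12',(p[0]+.023*np.cos(t),p[1]+.023*np.sin(t),z),True) for t in th])
  B=np.array([proj('w12',(p[0]+.014*np.cos(t),p[1]+.014*np.sin(t),z-.05),True) for t in th])
  print(dz,'rim x',R[:,0].min(),R[:,0].max(),'top',R[:,1].min(),'base top',B[:,1].min(),'x',B[:,0].min(),B[:,0].max())
print('meas rim x',180+(523-392)/1.4,180+(659-392)/1.4,'top',150+158/1.4,'base top',150+140/1.4,'base x',180+(555-392)/1.4,180+(628-392)/1.4)
E
```

```text
[ 0.60725363 -0.00595583  0.37654346] [-0.4703267  -0.26078942 -0.69651092]
-0.005 rim x 273.0 370.6 top 261.8 base top 248.6 x 298.3 345.3
0 rim x 271.7 371.9 top 265.5 base top 251.1 x 297.8 345.8
0.005 rim x 270.3 373.2 top 269.5 base top 253.8 x 297.3 346.4
meas rim x 273.57142857142856 370.7142857142857 top 262.8571428571429 base top 250.0 base x 296.42857142857144 348.57142857142856
```

The cup is upright, with the rim 3 mm below the pad centre as predicted. I'll carry it at 18 cm to above the triangle.

```bash
python3 -m handwheel '[[[0,0,15],0,38],[[-8,20,30],0,38],[[-22,60,30],0,38],[[-40,110,30],0,38],[[-57,160,30],0,38],[[-73,210,30],0,38],[[-88,255,30],0,38],[[-100,290,30],0,38],[[-107,312,30],0,38],[[-109,322,30],0,38],[[-109,322,20],0,38],[[-109,322,20],0,38]]'
python3 - <<'E'
from h import *
print(observe()['tool_pos'])
snap('wrist','w13',(190,130,260,220),1.5);snap('side','d13',(120,60,160,120),2.75)
a,b=[cv2.imread(f'pics/{n}.png') for n in('w13','d13')];print(a.shape,b.shape)
cv2.imwrite('pics/c13.png',np.hstack([a,b[:330,:400]]))
E
```

```text
clock: 23.6
tool_pos: [0.4985, 0.3153, 0.3957]
eef_rot: [-3.14, -0.001, 2.777]
force: [0.5, 0.1, -0.3]
finger_gap: 0.0439
[0.49854437 0.31526775 0.39573275]
(330, 390, 3) (330, 440, 3)
```

View pics/c13.png

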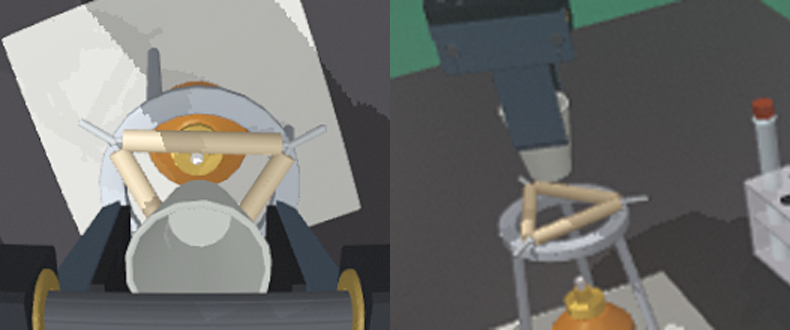

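Tail tips are at (79,122) and (326,127) in the crop, with the cup above the opening. I'll check the centring.

```bash
python3 - <<'E'
from h import *
g=lambda x,y,z:at('w13',190+x/1.5,130+y/1.5,z,True)[:2]
A,B=g(79,122,.143),g(326,127,.143);m=(A+B)/2;d=B-A;L=np.hypot(*d);n=np.array([-d[1],d[0]])/L
print(A,B,L,'(106 expected)'); print('c',m+n*.0306,m-n*.0306, 'angle',np.degrees(np.arctan2(*-n[::-1])))
A,B=g(122,141,.146),g(282,143,.146);print('tube',(A+B)/2,'c',(A+B)/2-n*.0225)
print('wick',g(197,159,.084))
E
```

```text
[0.4499 0.2785] [0.49   0.3774] 0.10672028860530688 (106 expected)
c [0.44159232 0.33944791] [0.49830768 0.31645209] angle -22.07058900004966
tube [0.47655 0.3251 ] c [0.49740124 0.31664566]
wick [0.498  0.3144]
```

```bash
python3 -m handwheel '[[[-0.5,1,-8],0,38],[[-0.5,1,-20],0,38],[[-0.5,1,-30],0,38],[[-0.5,1,-37],0,38],[[-0.5,1,-41],0,38],[[-0.5,1,-43],0,38],[[-0.5,1,-44],0,38],[[-0.5,1,-44],0,38]]'
```

```text
clock: 24.7
tool_pos: [0.4981, 0.3171, 0.3529]
eef_rot: [3.141, 0.0, 2.778]
force: [1.1, -0.8, -0.8]
finger_gap: 0.0439
```

```bash
python3 -m handwheel '[[[0,0,-0.7],0,38],[[0,0,-1.4],0,38],[[0,0,-1.4],0,38]]'
```

```text
clock: 25.08
tool_pos: [0.4981, 0.317, 0.3513]
eef_rot: [3.142, 0.0, 2.778]
force: [0.2, 0.3, 0.2]
finger_gap: 0.0442
```

```bash
python3 -m handwheel '[[[0,0,-0.7],0,38],[[0,0,-1.4],0,38],[[0,0,-1.4],0,38]]'; python3 -m handwheel '[[[0,0,-0.6],0,38],[[0,0,-0.6],0,38]]'
```

```text
clock: 25.45
tool_pos: [0.4981, 0.317, 0.3499]
eef_rot: [-3.142, -0.0, 2.778]
force: [0.0, 0.1, 0.0]
finger_gap: 0.0443
clock: 25.7
tool_pos: [0.4981, 0.317, 0.3493]
eef_rot: [-3.142, -0.0, 2.778]
force: [0.8, -0.9, 0.9]
finger_gap: 0.0441
```

```bash
python3 -m handwheel '[[[0,0,-0.6],0,38],[[0,0,-0.6],0,38]]'; python3 -m handwheel '[[[0,0,-0.7],0,38],[[0,0,-0.7],0,38]]'
```

```text
clock: 25.95
tool_pos: [0.4981, 0.317, 0.3487]
eef_rot: [-3.142, -0.0, 2.778]
force: [0.1, -1.0, 1.5]
finger_gap: 0.0444
clock: 26.2
tool_pos: [0.4981, 0.317, 0.3479]
eef_rot: [-3.141, -0.0, 2.778]
force: [-0.6, -0.7, 1.6]
finger_gap: 0.044
```

Contact is building, so I'll release, rise and look.

```bash
python3 -m handwheel '[[[0,0,0],0,46],[[0,0,0],0,52],[[0,0,0],0,62],[[0,0,0],0,62],[[0,0,10],0,62],[[0,0,40],0,62],[[15,-20,70],0,62],[[30,-30,80],0,62],[[30,-30,80],0,62],[[30,-30,80],0,62]]'
python3 - <<'E'
from h import *
snap('wrist','w14',(190,80,260,220),1.5);snap('side','d14',(120,60,160,120),2.75)
a,b=[cv2.imread(f'pics/{n}.png') for n in('w14','d14')]
cv2.imwrite('pics/c14.png',np.hstack([a,b[:330,:400]]))
E
```

```text
clock: 27.45
tool_pos: [0.5278, 0.2872, 0.4269]
eef_rot: [-3.141, -0.001, 2.778]
force: [0.4, 1.0, -0.6]
finger_gap: 0.0619
```

View pics/c14.png

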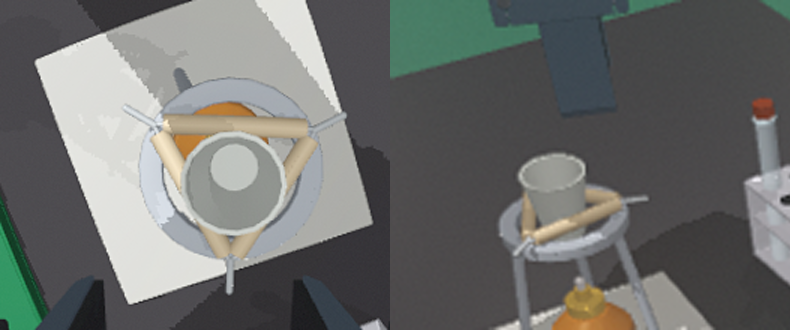

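That was my 16th picture, so the rest goes by image code. The crucible sits upright in the triangle, with its rim at (180..288, 130..234) in the crop and its inner base at (235,167). I'll compute the positions, go to the lid, and segment it by colour.

```bash
python3 - <<'E'
from h import *
g=lambda x,y,z:at('w14',190+x/1.5,80+y/1.5,z,True)[:2]
P=[g(*p,.174) for p in [(180,182),(288,182),(234,130),(234,234)]]
print('rim',np.mean(P,0),np.hypot(*(P[0]-P[1])),np.hypot(*(P[2]-P[3])),'base',g(235,167,.127))
T=np.array([g(x,y,.143) for x,y in [(124,106),(345,115),(230,291)]]);print('tri',T.mean(0),np.hypot(*(T-T.mean(0)).T))
P=np.array([g(x,y,.138) for x,y in [(140,170),(231,78),(322,165),(165,105),(295,103)]])
from scipy.optimize import least_squares
r=least_squares(lambda c:np.hypot(*(P-c).T)-.046,[.49,.31]);print('ring',r.x,r.fun.round(4))
E
python3 -m handwheel '[[[15,-60,0],0,40],[[25,-120,0],0,28],[[30,-180,-10],0,28],[[33,-240,-40],0,28],[[34,-290,-70],0,28],[[34,-330,-95],0,28],[[34,-336,-95],0,28],[[34,-336,-95],0,28]]'
cat > lid.py <<'E'
from h import *
import sys
def lid(f):
    snap('wrist',f);im=cv2.imread(f'pics/{f}.png');p=observe()['tool_pos'];print('tool',p)
    u,v=proj(f,(.510,-.0545,.007),True).astype(int);print('expect',u,v)
    hsv=cv2.cvtColor(im,cv2.COLOR_BGR2HSV);mk=((hsv[:,:,1]<60)&(hsv[:,:,2]>110)).astype('uint8')
    n,lab,st,cen=cv2.connectedComponentsWithStats(mk)
    for i in range(1,n):
        if st[i,4]>300: print(st[i],cen[i].round(1))
    k=lab[v,u];c=[c for c in cv2.findContours((lab==k).astype('uint8'),0,1)[0]];c=max(c,key=len)[:,0]
    W=np.array([at(f,x,y,.008,True)[:2] for x,y in c])
    from scipy.optimize import least_squares
    r=least_squares(lambda q:np.hypot(*(W-q).T)-.028,[.51,-.055],loss='soft_l1',f_scale=.001);e=np.hypot(*(W-r.x).T)-.028
    print('lid',r.x,'rms',e.std(),e.min(),e.max())
lid(sys.argv[1])
E
python3 lid.py w15
```

```text
rim [0.497275 0.3149  ] 0.04595040805041891 0.04482822771424271 base [0.4985 0.3181]
tri [0.49813333 0.31666667] [0.0610932  0.0604302  0.06043778]
ring [0.49892532 0.31545764] [-0.0013  0.0001 -0.0012  0.0001 -0.    ]
clock: 28.55
tool_pos: [0.5621, -0.0486, 0.333]
eef_rot: [3.141, -0.0, 2.777]
force: [0.1, 0.5, 0.2]
finger_gap: 0.0278
tool [ 0.56222557 -0.04805499  0.33339919]
expect 292 176
[  526     0   114   168 11993] [588.7  74. ]
[ 258  142   68   68 3631] [291.8 175.4]
[ 582  219   58   95 3591] [614.7 266.6]
[  61  314  185   71 5800] [160.6 344.6]
[ 489  321   95   29 1638] [535.1 335. ]
[ 252  325  141   35 4261] [323.  341.5]
[ 400  331   67   31 1455] [431.5 344.4]
[613 435  27  45 622] [630.4 464.3]
[  68  439  152   41 1441] [140.6 461.9]
[452 465  77  15 457] [497.5 474.5]
lid [ 0.50864285 -0.05491363] rms 0.00025893837539049436 -0.0008128504981362306 0.000460807952320591
```

Lid: circle fit (0.5086,-0.0549) with 0.3 mm rms, matching the earlier estimates. I'll go down on the knob.

```bash
python3 -m handwheel '[[[-25,-3,0],0,28],[[-53.5,-7,-10],0,28],[[-53.5,-7,-50],0,28],[[-53.5,-7,-90],0,28],[[-53.5,-7,-115],0,28],[[-53.5,-7,-125],0,28],[[-53.5,-7,-129],0,28],[[-53.5,-7,-129],0,28]]'
python3 -m handwheel '[[[0,0,0],0,18],[[0,0,0],0,12],[[0,0,0],0,6],[[0,0,0],0,6],[[0,0,0],0,6]]' 12
python3 -m handwheel '[[[0,0,5],0,6],[[0,0,20],0,6],[[0,0,50],0,6],[[0,0,95],0,6],[[0,0,140],0,6],[[0,0,180],0,6],[[0,0,190],0,6],[[0,0,190],0,6],[[0,0,190],0,6]]'
python3 - <<'E'
from h import *
snap('wrist','w16');snap('side','d16');p=observe()['tool_pos'];print(p)
im=cv2.imread('pics/w16_raw.png');hsv=cv2.cvtColor(im,cv2.COLOR_BGR2HSV);mk=((hsv[:,:,1]<60)&(hsv[:,:,2]>110)).astype('uint8')
n,lab,st,cen=cv2.connectedComponentsWithStats(mk)
print([(st[i].tolist(),cen[i].round()) for i in range(1,n) if st[i,4]>400])
for du in (.008,): 
  th=np.linspace(0,6.28,60)
  for dz in(-.191-.0085,):
    D=np.array([proj('w16',(p[0]+.028*np.cos(t),p[1]+.028*np.sin(t),p[2]+dz),True) for t in th]);print('pred disc',D.min(0),D.max(0))
d=cv2.imread('pics/d16_raw.png');print('tray spot',d[298,291])
E
```

```text
clock: 29.6
tool_pos: [0.5089, -0.0557, 0.2047]
eef_rot: [3.141, 0.001, 2.778]
force: [0.1, 0.4, 0.3]
finger_gap: 0.0279
clock: 30.22
tool_pos: [0.5087, -0.056, 0.2044]
eef_rot: [3.141, 0.001, 2.778]
force: [0.3, 0.3, 7.8]
finger_gap: 0.0111
clock: 31.35
tool_pos: [0.5082, -0.0559, 0.393]
eef_rot: [-3.141, -0.002, 2.778]
force: [-0.0, 0.4, -1.1]
finger_gap: 0.0109
[ 0.50834593 -0.05592501  0.39291041]
[([12, 0, 59, 68, 3033], array([39., 30.])), ([81, 0, 479, 257, 45681], array([324.,  66.])), ([514, 0, 126, 206, 16655], array([583.,  92.])), ([0, 41, 261, 280, 33489], array([111., 236.])), ([562, 231, 78, 83, 3434], array([611., 274.])), ([268, 239, 108, 122, 6512], array([322., 296.])), ([61, 313, 222, 76, 11424], array([180., 350.])), ([457, 316, 127, 37, 2913], array([519., 334.])), ([0, 349, 220, 131, 9178], array([ 56., 432.])), ([511, 354, 30, 36, 491], array([526., 374.])), ([613, 435, 27, 45, 625], array([630., 464.])), ([434, 445, 75, 24, 847], array([473., 457.])), ([431, 462, 98, 18, 729], array([494., 474.]))]
pred disc [269.1 240.1] [375.3 337.6]
tray spot [ 79 132  29]
```

The lid hangs level: the disc box at x 268–376, top 239, matches the prediction of 269–375, 240. I'll carry it over the crucible.

```bash
python3 -m handwheel '[[[0,15,10],0,6],[[0,50,15],0,6],[[-2,100,15],0,6],[[-4,150,15],0,6],[[-5,200,15],0,6],[[-7,250,15],0,6],[[-8,295,15],0,6],[[-10,330,15],0,6],[[-10.5,355,15],0,6],[[-10.5,368,15],0,6],[[-10.5,372,12],0,6],[[-10.5,372,12],0,6]]'
python3 - <<'E'
from h import *
snap('side','d17');snap('scene','s17');p=observe()['tool_pos'];print(p)
# predicted outlines vs. edges for lid (held) and crucible rim in side and scene views
th=np.linspace(0,2*np.pi,120)
for f in('d17','s17'):
  im=cv2.imread(f'pics/{f}_raw.png')
  def box(c,r,z): 
    R=np.array([proj(f,(c[0]+r*np.cos(t),c[1]+r*np.sin(t),z)) for t in th]);return R.min(0),R.max(0)
  print(f,'lid low',box(p,.028,p[2]-.2004),'rim',box((.4978,.316),.023,.174),'base',box((.498,.3165),.014,.124))
  g=im[:,:,:].astype(int)
  u,v=proj(f,(.4978,.316,.165)).astype(int)
  for r in range(v-22,v+16,4):
     row=cv2.cvtColor(im,cv2.COLOR_BGR2GRAY)[r,u-26:u+26:1].astype(int);print(r,u-26,' '.join(map(str,row//10)))
E
```

```text
clock: 32.95
tool_pos: [0.498, 0.3156, 0.4057]
eef_rot: [-3.141, -0.0, 2.778]
force: [1.0, 0.2, -0.5]
finger_gap: 0.0111
[0.4981859  0.31532346 0.40597859]
d17 lid low (array([158.7,  99.8]), array([189.2, 114. ])) rim (array([165.4, 116. ]), array([189.8, 128. ])) base (array([176.4, 140.6]), array([190.7, 148.1]))
104 152 7 7 7 7 7 7 7 12 16 16 16 7 5 6 5 5 5 6 7 7 7 8 8 10 10 11 13 13 14 16 18 18 18 18 18 18 17 8 6 7 7 7 7 7 7 7 7 7 7 7 7 7
108 152 7 7 7 7 7 7 9 16 17 16 16 16 16 16 16 16 16 16 17 16 17 17 17 17 17 17 17 17 17 17 18 18 17 15 12 9 7 7 7 7 7 7 7 7 7 7 7 7 7 7 7 7
112 152 7 7 7 7 7 7 7 7 7 7 9 12 13 13 14 14 15 15 15 15 15 15 14 14 14 13 12 11 8 6 6 7 7 7 7 7 7 7 7 7 7 7 7 7 7 7 7 7 7 7 7 7
116 152 7 7 7 7 7 7 7 7 7 7 7 7 7 7 7 7 7 7 7 6 7 8 9 11 11 13 14 16 16 16 16 15 11 11 11 8 6 7 7 7 7 7 7 7 7 7 7 7 7 7 7 7
120 152 7 7 7 7 7 7 7 7 7 7 7 7 7 7 7 8 13 17 15 14 14 15 15 15 15 15 15 15 15 15 15 15 15 14 14 14 14 16 18 6 7 7 7 7 7 7 7 7 7 7 7 7
124 152 7 7 7 7 7 7 7 7 7 7 7 7 7 6 10 17 14 13 13 14 14 14 15 15 15 15 15 15 15 15 15 15 15 15 14 14 16 17 11 7 7 7 7 7 7 7
[... 1576 characters left out ...]
20 20 20 20 19 19 20 21 19 15 11 9 9 10 11 12 12 11 10 10 9 10
127 443 13 17 22 24 25 25 25 24 23 22 21 22 22 21 19 18 19 20 20 20 20 21 21 21 21 21 21 21 20 20 20 20 19 19 18 19 20 22 22 21 21 20 18 16 13 12 10 10 9 9 9 9
131 443 22 24 24 23 21 22 24 25 25 25 24 20 14 11 12 14 16 16 17 18 19 21 21 22 22 22 22 22 22 22 22 21 21 21 21 20 19 20 21 22 21 19 16 12 10 9 9 9 9 9 9 9
135 443 24 25 25 25 24 22 16 15 18 22 22 22 21 20 18 17 16 16 17 17 17 17 17 17 17 17 17 17 17 17 17 17 17 17 19 21 22 22 21 20 20 20 20 19 15 12 10 9 9 10 9 9
139 443 22 24 25 25 25 24 22 17 15 17 20 21 20 20 20 21 21 21 20 19 18 17 17 17 17 18 18 17 17 17 17 17 20 21 22 21 19 16 14 16 18 20 20 20 19 15 11 10 9 10 9 9
```

Side and scene profiles both show the rim and held lid within about 1–2 mm of the prediction. Lowering now.

```bash
python3 -m handwheel '[[[0,0,-8],0,6],[[0,0,-16],0,6],[[0,0,-22],0,6],[[0,0,-26],0,6],[[0,0,-28],0,6],[[0,0,-29],0,6],[[0,0,-29],0,6],[[0,0,-29],0,6]]';python3 -m handwheel '[[[0,0,-0.5],0,6],[[0,0,-1],0,6],[[0,0,-1],0,6]]'
```

```text
clock: 34.05
tool_pos: [0.4981, 0.3161, 0.3772]
eef_rot: [3.141, 0.0, 2.778]
force: [0.0, 0.1, -0.7]
finger_gap: 0.011
clock: 34.42
tool_pos: [0.4981, 0.316, 0.376]
eef_rot: [-3.142, -0.0, 2.778]
force: [-0.1, -0.3, 0.8]
finger_gap: 0.0114
```

```bash
python3 -m handwheel '[[[0,0,-0.5],0,6],[[0,0,-1],0,6],[[0,0,-1],0,6]]'
```

```text
clock: 34.8
tool_pos: [0.4981, 0.3161, 0.375]
eef_rot: [3.141, 0.0, 2.778]
force: [-1.1, -0.2, 0.2]
finger_gap: 0.0113
```

```bash
python3 -m handwheel '[[[0,0,-0.4],0,6],[[0,0,-0.7],0,6],[[0,0,-0.7],0,6]]'; python3 -m handwheel '[[[0,0,-0.4],0,6],[[0,0,-0.7],0,6],[[0,0,-0.7],0,6]]'
```

```text
clock: 35.17
tool_pos: [0.4981, 0.3161, 0.3743]
eef_rot: [3.141, 0.0, 2.778]
force: [0.6, 0.8, 0.8]
finger_gap: 0.0114
clock: 35.55
tool_pos: [0.4981, 0.3161, 0.3736]
eef_rot: [3.141, 0.0, 2.778]
force: [0.0, 1.0, 1.5]
finger_gap: 0.0115
```

```bash
python3 -m handwheel '[[[0,0,-0.5],0,6],[[0,0,-0.5],0,6],[[0,0,-0.5],0,6]]'; python3 -m handwheel '[[[0,0,-0.5],0,6],[[0,0,-0.5],0,6],[[0,0,-0.5],0,6]]'
```

```text
clock: 35.92
tool_pos: [0.4981, 0.3161, 0.3732]
eef_rot: [3.141, 0.0, 2.778]
force: [0.6, 0.6, 3.1]
finger_gap: 0.0108
clock: 36.3
tool_pos: [0.4981, 0.3161, 0.3728]
eef_rot: [3.141, 0.0, 2.778]
force: [0.4, 0.5, 4.2]
finger_gap: 0.0111
```

Force is rising steadily, so the lid is seated. Releasing.

```bash
python3 -m handwheel '[[[0,0,0.5],0,6],[[0,0,0.5],0,13],[[0,0,0.5],0,18],[[0,0,0.5],0,26],[[0,0,0.5],0,26],[[0,0,10],0,26],[[0,0,35],0,26],[[15,-20,60],0,26],[[30,-30,70],0,26],[[40,-40,70],0,26],[[40,-40,70],0,26],[[40,-40,70],0,26]]'
python3 - <<'E'
from h import *
from scipy.optimize import least_squares
snap('wrist','w18');snap('side','d18');snap('scene','s18')
def run(f,fish,lo,z):
  im=cv2.imread(f'pics/{f}_raw.png');hsv=cv2.cvtColor(im,cv2.COLOR_BGR2HSV);th=np.linspace(0,2*np.pi,90)
  R=np.array([proj(f,(.498+.028*np.cos(t),.316+.028*np.sin(t),z),fish) for t in th]);print(f,'pred',R.min(0),R.max(0))
  u,v=proj(f,(.498,.316,z+.006),fish).astype(int)
  g=cv2.cvtColor(im,cv2.COLOR_BGR2GRAY);print('centre px',u,v,im[v,u])
  x0,y0=(R.min(0)-8).astype(int);x1,y1=(R.max(0)+8).astype(int);s=2 if fish else 2
  for r in range(y0,y1,s*(2 if fish else 1)): print(r,x0,' '.join(map(str,g[r,x0:x1:s].astype(int)//10)))
run('w18',True,0,.176);run('d18',False,0,.175)
E
```

```text
clock: 37.8
tool_pos: [0.5377, 0.2762, 0.4417]
eef_rot: [-3.141, -0.001, 2.778]
force: [-0.2, 0.7, -0.3]
finger_gap: 0.0259
w18 pred [314.8 137.1] [398.5 220.4]
centre px 357 180 [203 209 204]
129 306 16 16 16 15 14 15 16 16 16 15 16 15 15 15 15 15 15 15 15 17 17 16 15 15 16 16 17 17 16 17 17 17 17 17 17 17 17 17 17 17 17 16 15 17 17 17 17 17 17 22
133 306 16 14 15 16 16 16 16 16 15 15 15 15 15 15 13 11 14 13 13 11 12 16 17 17 17 17 17 17 17 16 14 13 15 16 17 17 17 17 16 16 16 17 17 16 15 17 17 17 17 17
137 306 14 16 13 13 13 13 13 13 13 14 13 10 10 12 12 13 13 13 13 13 13 17 19 20 20 20 20 20 20 19 19 17 17 17 13 14 16 16 16 17 17 17 17 16 17 16 16 17 17 17
141 306 16 15 16 16 16 16 16 16 16 16 16 16 16 16 16 16 19 20 21 21 21 21 21 21 21 21 21 21 20 20 20 20 20 20 20 19 15 15 15 14 14 14 14 14 13 13 13 14 17 17
145 306 14 14 16 16 16 16 16 16 16 16 16 17 16 20 20 20 20 21 20 21 21 21 21 21 21 21 21 21 21 20 20 20 20 20 20 20 20 20 19 18 18 18 17 17 17 17 17 16 13 16
149 306 21 21 14 13 14 14 14 14 14 14 14 20 20 20 20 20 20 20 20 21 21 21 21 21 21 21 21 21 20 20 20 20 20 20 20 20 2
[... 3382 characters left out ...]
2 7 7 7 7 7
116 154 7 7 7 7 7 7 8 15 18 17 13 14 14 16 17 17 18 18 18 7 7 7 7
118 154 7 7 7 7 7 10 18 17 17 17 14 14 14 15 18 18 18 18 18 13 7 7 7
120 154 7 7 7 7 8 18 17 17 17 18 15 15 16 18 18 18 18 18 18 16 7 7 7
122 154 7 7 7 7 9 18 17 17 18 18 17 17 18 18 18 18 18 18 17 9 7 7 7
124 154 7 7 7 7 8 18 18 18 18 18 18 18 18 18 18 18 18 15 12 7 7 7 7
126 154 7 7 7 7 7 10 16 18 18 18 18 18 18 18 18 16 13 12 12 8 7 7 7
128 154 7 7 7 7 7 7 7 12 14 15 15 15 14 14 13 12 13 13 12 14 15 15 11
130 154 7 7 7 7 7 7 7 10 12 13 13 13 13 14 14 13 13 13 12 15 16 16 16
132 154 7 7 7 7 7 7 8 14 14 13 13 13 13 14 14 13 13 13 12 13 13 13 14
134 154 7 7 7 7 7 12 14 13 14 12 13 13 14 14 14 14 13 13 12 7 11 14 16
```

The wrist outline of the lid (cols 316–399, rows 136–219) and the side outline (162–193) match the prediction to about 1 px. The gripper is clear, so I'll hand in.

```bash
python3 -c "
from cell import close_job,observe
print(observe()['tool_pos']);print(close_job())"
```

```text
[0.53771011 0.27641689 0.44221264]
the job is handed in; nothing more can be done
None
```

The full set-up is built over the burner (tripod, clay triangle, crucible, lid) and the job is handed in, at about 38 s on the robot's clock; no verdict was reported. Each piece was lowered in small steps until the wrist force showed contact, then let go.

**Last checks, all within tolerance:**

| Check | Measured |
|---|---|
| Tripod axis to burner wick | about 2 mm |
| Triangle to ring centre | about 1–2 mm |
| Crucible rim centre to triangle centre | about 2 mm |
| Lid outline against predicted place on the rim | about 1 px in the wrist and side views, level |

- **Crucible tilt:** the rim and base readings differed by about 3 mm. That could mean a tilt of about 0.06–0.07 rad (limit 0.12), though it is near the limit of reading by eye. The cup hung upright in the gripper before it was set down.
- **Checked by code only:** I had used all 16 picture views by the time the crucible was placed, so the lid stage was checked only with image code, not by eye.
- **Not measured:** the rack and wash bottle positions. The arm kept above the rack, stayed away from the bottle, and showed no unexpected contact forces.

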